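# Index the loaded swivel jig on the welding bench

## Robot

A 7-joint arm with a two-finger parallel gripper is mounted at the origin on the work surface. World frame = base frame: x ahead of the robot, y to its left, z up, the work surface at z = 0. Lengths are in m, angles in rad, forces in N, time in s.
With the tool pointing down it reaches from about 0.425 to 0.925 m from the base axis. Payload 6.8 kg.
Tool frame: the origin (TCP) lies midway between the tips of the shut fingers; the grasp point (between the pads) lies 19 mm behind it (bot.grasp_offset is the distance from the TCP to the grasp point, in m); z points along the fingers, x is the direction in which the jaws open and shut, and the axes are right-handed (so a half turn about z gives the same grasp; the last joint's range is limited). The gripper opens to 85 mm and grips with 20 to 120 N. Pads are 22 mm wide; open, the fingers measure 114 mm over their backs; the gripper's body (76 mm by 85 mm) begins 54 mm behind the grasp point. The pads swing forward as they close: fully open they stand 13 mm farther back than shut.
Start: joints at [-1.366, 0.477, 0.022, 1.555, -0.011, 1.109, -0.083], TCP at [0.208, 0.642, 0.231] pointing down, gripper open.
Joint ranges: [-2.96, 2.96], [-0.34, 2.1], [-1.41, 1.46], [0.24, 2.44], [-1.37, 4.51], [0.17, 1.92], [-2.96, 2.96]. Speed limits (rad/s): [2.39, 2.39, 3.14, 3.14, 3.14, 3.14, 3.14].

## Interface

Orientations are given as a unit quaternion [w, x, y, z].
In Python, from station import bot, imaging gives the robot as it stands. The module is installed in compiled form; this text tells all that it offers.
- The arm moves only by the tool apply_moves, never from a script. Its argument "increments" is a list of rows, each a list of 7 numbers: the shift along the tool's x, y, z in mm, then the turn, a rotation vector about the tool's x, y, z in degrees, then the closure, from -1 (fully open) to 1 (shut). In form: [[dx, dy, dz, rx, ry, rz, grip], ...]. A call has exactly 8 rows; each row shifts and turns the pose as measured when the row begins, along the tool's axes as they then stand; what a row does not reach is not made up. A row lasts 1/8 s, in which the tool goes at most 62.5 mm and 10.7 degrees, less where a joint would pass 70% of its speed; a pose out of reach is approached as far as the arm can. A call with a gripper value outside its range is refused whole. The fingers move at their own pace and stop on an object; "grip_force" is the grip in N (left out, the last holds). Time passes only in rows, so rows that do not move let the fingers close, or fill a call up. It gives the time, the measured TCP pose, the force and the opening at its end, in the units of the state.
- bot.get_obs(): the state, without advancing time (a new reading comes with each control period).
- imaging.read_camera(name): name is "side" or "top"; returns the picture (420x560x3 uint8, red, green, blue); there is no depth.
- imaging.get_calibration(name): a dict with "K" (3x3 intrinsics, pixels), "extrinsics" (4x4, takes a point from camera to world coordinates). Camera axes: x right, y down, z forward; pixel columns grow to the right and rows downward; lengths in m; the calibration is good to about 2 mm. A picture is of the moment at which its call begins. get_calibration takes no time and is no camera call.
- bot.hand_in(): hands the job in, once; it reports no verdict.
The state is a dict: "t": time; "q": joint angles; "joint_vel": joint speeds; "joint_torque": joint torques, N m; "eef_pos": TCP position; "tool_rot": TCP orientation; "contact_force": force on the tool from outside, world axes, zero at the start; "torque": the same for the moment, N m; "gripper_width": opening from 0.0 (shut) to 1.0 (fully open).
Only numpy, scipy, OpenCV 4.12 (cv2) and the standard library are available. Lean on these libraries where they do the work, as an engineer would, in place of code of your own. Each camera call takes 0.05 s, during which the arm holds its last target.

## Task

Two swivel jigs are bolted to the welding bench; turn the one carrying the red-brown bracket round to its other station so the next seam can be welded. Pull its orange plunger knob up and twist it a quarter turn so that it stays out by itself, swing the table by its black handle post counter-clockwise (seen from above) to the far stop, then twist the knob back so that the plunger drops fully home in the second notch. Leave the empty jig locked as it is.

Things in the scene. Friction and masses are not known exactly. Their poses are not given: they have to be found in the camera images.
- jig: The loaded swivel jig, fixed: grey base 235 x 200 x 12 mm, steel turntable (136 mm across, top at height 45) with a red-brown bracket (56 x 60, up to height 87), a toothed rim reaching 99 mm out and a blue column with the plunger. Origin on the turntable's axis at bench height, z up. The plunger's vertical axis is at x -85 mm, y 0: blue head to height 75, brass collar (34 x 34) to 90, knob above.
- jig_knob (a point): Centre of the orange bar knob, 46 long, 16 wide, 28 mm tall; point x runs along the bar, which lies along jig's x when home. Home, it spans heights 104-132 mm, this point at 118. Lifted over 15 mm it twists either way to 94 deg, light friction. Let go beyond 30 deg, it rests on the collar, 15 mm out; within 15 deg of home, spring and weight (4 to 6 N) pull it down.
- jig_plunger (a joint): Lift of the loaded jig's plunger (m): 0 fully home, 0.015 held out on its collar, 0.028 upper end of travel; 0.010 when its pin stands on the rim between the notches.
- jig_table (a joint): Loaded jig's turntable angle q (rad), counter-clockwise from above: stations 0 and 1.222, stops -0.052 and 1.274. The plunger drops in within 0.06 of a station. Friction (2 N at the handle) holds it. Handle: upright black round post, 16 mm thick, 75 mm from the axis, height 45 to 115 mm; it stands at angle q - 0.611 rad from jig's x towards its y.
- spare_plunger (a joint): Lift (m) of the plunger of the empty look-alike jig on the other side of the bench: 0 home. To be left alone.

How it is judged:
By the outcome, as a careful person would: the job done as asked, in the order asked, and still so for the second after the job is handed in, with the robot touching nothing.
It also fails if it takes over 64 s, if anything falls off the work surface, if the arm or the gripper's body presses on something with over 40 N, if the wrist force passes 120 N, or if a joint passes its speed limit or range.

## Working session

There is one attempt and no reset: what is moved stays moved. The work goes in short steps, Python scripts to look and compute and a tool call to move; the robot and the scene stay as the last step left them, time stands still between calls to the robot, and variables do not carry over. Pictures are saved under pics/ and viewed, and the job is handed in when it is done.

Besides the shell and the picture viewer there is one more tool, called after ">>>" by a JSON object that holds its "api" and its "payload", one argument or row to a line. apply_moves: Moves the arm, as the interface text tells. Its arguments: {"type":"object","properties":{"increments":{"type":"array","items":{"type":"array","items":{"type":"number"}}},"grip_force":{"type":"number"}},"required":["increments"]}

```bash
mkdir -p pics; python3 - <<'E'
from station import bot, imaging
import cv2
for n in("top","side"):
    im=imaging.read_camera(n); cv2.imwrite(f"pics/{n}0.png",im[:,:,::-1])
    c=imaging.get_calibration(n); print(c)
o=bot.get_obs(); print(o)
E
```

```text
{'K': array([[533.78834287,   0.        , 271.14323447],
       [  0.        , 533.78834287, 217.52684568],
       [  0.        ,   0.        ,   1.        ]]), 'extrinsics': array([[-0.00924855, -0.99786286,  0.06468521,  0.42902279],
       [-0.999648  ,  0.01083494,  0.02421718, -0.02109491],
       [-0.02486628, -0.06443847, -0.99761182,  1.07781447],
       [ 0.        ,  0.        ,  0.        ,  1.        ]])}
{'K': array([[403.23182597,   0.        , 288.32933043],
       [  0.        , 403.23182597, 212.95324286],
       [  0.        ,   0.        ,   1.        ]]), 'extrinsics': array([[ 0.81464606, -0.40841257,  0.41176567,  0.17860036],
       [-0.57973812, -0.59303271,  0.55876285, -0.44783729],
       [ 0.01598474, -0.69391021, -0.71988409,  0.673749  ],
       [ 0.        ,  0.        ,  0.        ,  1.        ]])}
{'t': 0.1, 'q': array([-1.36610268,  0.47774021,  0.02236412,  1.55628141, -0.01150045,
        1.10931907, -0.08309156]), 'joint_vel': array([ 0.00017733, -0.00420476, -0.00024571, -0.00156292, -0.00013991,
       -0.0008006 , -0.00058083]), 'joint_torque': array([ 3.67274435e-03, -5.97761142e+01,  1.61301412e+00, -2.81956297e+01,
        1.27311173e-02,  4.93388419e-03,  9.35953267e-06]), 'eef_pos': array([0.20757488, 0.64176128, 0.23043814]), 'tool_rot': array([ 5.26342990e-04,  8.08612277e-01,  5.88341338e-01, -6.15389737e-04]), 'contact_force': array([ 0.3998585 , -0.28394521,  0.74200028]), 'torque': array([-0.06682392,  0.00308857,  0.0293996 ]), 'gripper_width': 1.0044015245047488}
```

View pics/top0.png

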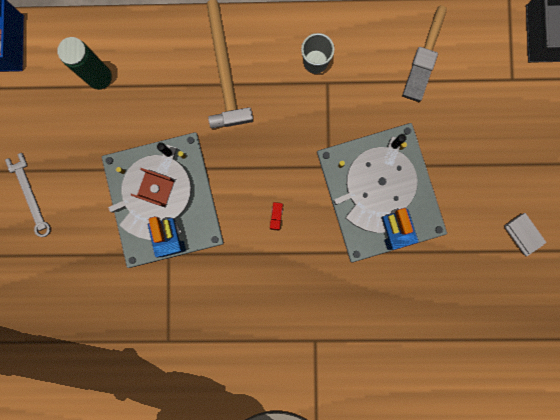

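View pics/side0.png

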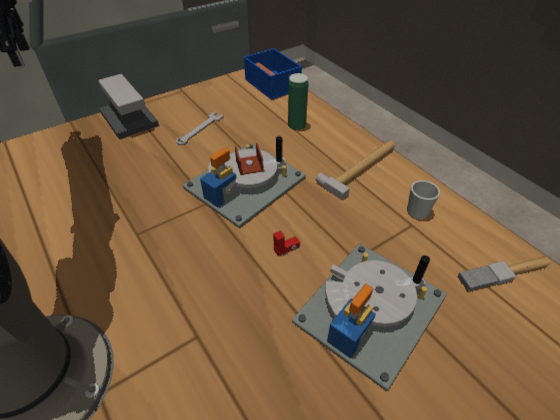

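```bash
cat > h.py <<'E'
from station import bot, imaging
import cv2, numpy as np
def ray(n,u,v):
    c=imaging.get_calibration(n);K=c["K"];E=c["extrinsics"]
    d=E[:3,:3]@np.linalg.inv(K)@np.array([u,v,1.]);return E[:3,3],d/np.linalg.norm(d)
def onz(n,u,v,z):
    o,d=ray(n,u,v);return o+d*(z-o[2])/d[2]
def proj(n,p):
    c=imaging.get_calibration(n);E=np.linalg.inv(c["extrinsics"]);q=c["K"]@(E[:3,:3]@np.array(p)+E[:3,3]);return q[:2]/q[2]
def tri(u1,u2):
    o1,d1=ray("top",*u1);o2,d2=ray("side",*u2)
    A=np.stack([d1,-d2],1);s=np.linalg.lstsq(A,o2-o1,rcond=None)[0]
    a,b=o1+s[0]*d1,o2+s[1]*d2;return (a+b)/2,np.linalg.norm(a-b)
E
python3 - <<'E'
from h import *
for n,r in(("top",(90,120,240,280)),("side",(180,120,320,230))):
    im=cv2.imread(f"pics/{n}0.png");x0,y0,x1,y1=r
    c=im[y0:y1,x0:x1];cv2.imwrite(f"pics/{n}0z.png",cv2.resize(c,None,fx=5 if n=="side" else 3.7,fy=5 if n=="side" else 3.7,interpolation=cv2.INTER_CUBIC))
    h=cv2.cvtColor(im,cv2.COLOR_BGR2HSV)
    m=cv2.inRange(h,(8,190,120),(16,255,255))
    k,l,s,cc=cv2.connectedComponentsWithStats(m)
    for i in range(1,k):
        if s[i,4]>40: print(n,s[i],cc[i], cv2.minAreaRect(np.argwhere(l==i)[:,::-1].astype(np.float32)))
E
```

```text
top [398 208  14  26 180] [404.66666667 220.62222222] ((404.5657958984375, 220.51071166992188), (24.69717025756836, 8.053424835205078), 72.6459732055664)
top [149 217  13  25 171] [154.99415205 228.94152047] ((154.94119262695312, 229.2647247314453), (24.25356101989746, 8.00367546081543), 75.96376037597656)
side [210 148  19  12  93] [219.09677419 153.60215054] ((219.08822631835938, 153.64706420898438), (4.973458766937256, 19.036340713500977), 59.03623962402344)
side [351 285  21  23 226] [361.46017699 295.77876106] ((361.5153503417969, 295.6230773925781), (9.4722261428833, 24.031387329101562), 37.87498474121094)
```

View pics/top0z.png

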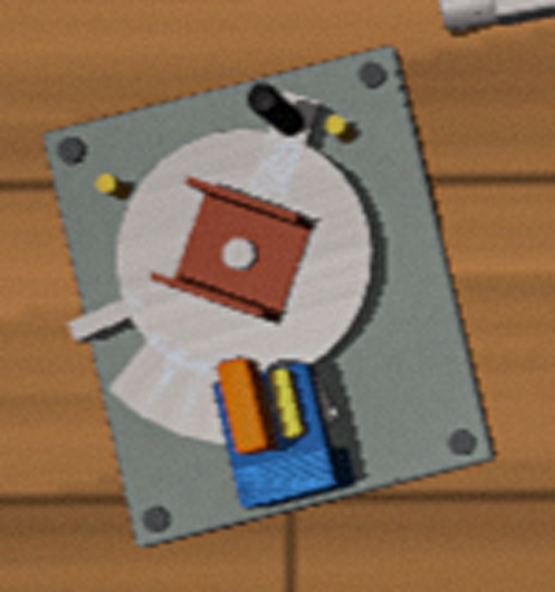

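View pics/side0z.png

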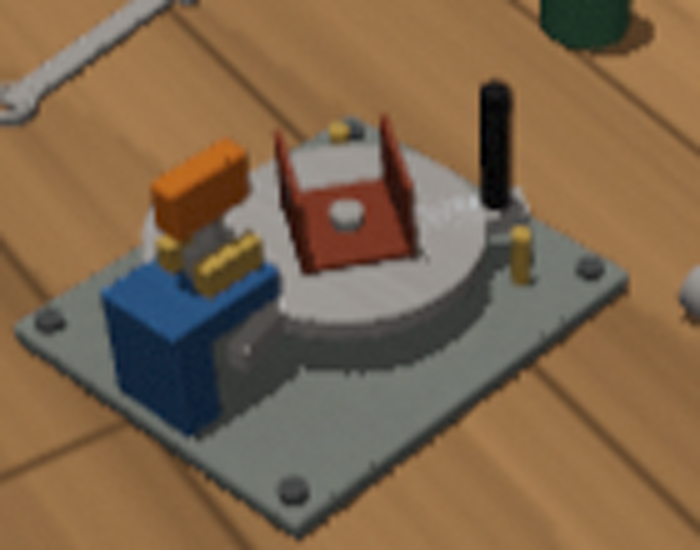

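```bash
python3 - <<'E'
from h import *
Z=lambda u,v:(90+(u+.5)/3.7-.5,120+(v+.5)/3.7-.5)
P=lambda u,v,z:onz("top",*Z(u,v),z)
c=[P(*p,.012)for p in((45,132),(395,47),(493,457),(140,545))]
for a,b in((3,0),(2,1),(1,0),(2,3)):
    d=c[b]-c[a];print(np.linalg.norm(d),np.degrees(np.arctan2(d[1],d[0])))
b=[P(*p,.015)for p in((72,150),(373,74),(462,442),(157,518))]
for i,j in((3,0),(2,1),(1,0),(2,3)):
    d=b[j]-b[i];print('bolt',np.linalg.norm(d),np.degrees(np.arctan2(d[1],d[0])))
print("base ctr",sum(c)/4,sum(b)/4)
k=onz("top",154.95,229.1,.132);ax=P(245,255,.045);h=P(265,97,.115)
print("knob",k,"axis",ax,"handle",h)
d=ax-k;print(np.linalg.norm(d[:2]),np.degrees(np.arctan2(d[1],d[0])))
d=h-ax;print(np.linalg.norm(d[:2]),np.degrees(np.arctan2(d[1],d[0])))
d=P(236,360,.132)-P(251,451,.132);print('bar',np.linalg.norm(d),np.degrees(np.arctan2(d[1],d[0])))
# side: handle top (496,88)/5, knob top face
S=lambda u,v:(180+(u+.5)/5-.5,120+(v+.5)/5-.5)
print(tri(Z(265,97),S(496,90)), onz("side",*S(496,90),.115))
print(onz("side",*S(201,168),.132))
E
```

```text
0.23295171434542325 13.50911495494636
0.2313659792962376 13.273960213331828
0.19807279922869084 102.9584671027482
0.1971143297669098 103.4172945591905
bolt 0.20699544443096674 13.515986177416769
bolt 0.20724919660525007 13.479891126727
bolt 0.17009112270742538 103.49135180202052
bolt 0.16996085893413185 103.40580391309577
base ctr [0.53788931 0.22454891 0.012     ] [0.53702658 0.22502483 0.015     ]
knob [0.47191927 0.20931698 0.132     ] axis [0.55525362 0.22912317 0.045     ] handle [0.62531535 0.20257205 0.115     ]
0.08565570569837132 13.369512628467792
0.07492400875492407 -20.755082845191495
bar 0.044598816648673587 9.656536933503013
(array([0.62602227, 0.20377355, 0.11042741]), np.float64(0.000529114795216255)) [0.62215973 0.19861107 0.115     ]
[0.4704105  0.20352097 0.132     ]
```

```bash
cat >> h.py <<'E'
from scipy.spatial.transform import Rotation as R
YAW=13.45; AX=np.array([.5553,.2291]); 
def jig(x,y):
    a=np.radians(YAW);return AX+np.array([x*np.cos(a)-y*np.sin(a),x*np.sin(a)+y*np.cos(a)])
KN=jig(-.085,0)
def hpos(q,r=.075):
    return jig(r*np.cos(q-.611),r*np.sin(q-.611))
def down(yaw):
    return R.from_euler('z',yaw,degrees=True)*R.from_quat([1,0,0,0])
def cur():
    o=bot.get_obs();w,x,y,z=o["tool_rot"];r=R.from_quat([x,y,z,w])
    m=r.as_matrix();print("t %.2f"%o["t"],"p",o["eef_pos"].round(4),"yaw %.2f"%np.degrees(np.arctan2(m[1,0],m[0,0])),"tilt",m[:2,2].round(3),"F",o["contact_force"].round(1),"w %.3f"%o["gripper_width"],"q",o["q"].round(2))
    return o["eef_pos"],r
def plan(target,yaw,n,start=None):
    p,r=start or cur();t=np.array(target);rt=down(yaw)
    rv=(r.inv()*rt).as_rotvec();out=[]
    pp,rr=p,r
    for i in range(1,n+1):
        pn=p+(t-p)*i/n;rn=r*R.from_rotvec(rv*i/n)
        print((rr.inv().apply(pn-pp)*1e3).round(1).tolist(),np.degrees((rr.inv()*rn).as_rotvec()).round(1).tolist())
        pp,rr=pn,rn
E
python3 -c "
from h import *
print(KN,hpos(0),hpos(1.222))
plan([*KN,.18],103.45,12)"
```

```text
[0.47263127 0.20932928] [0.62505359 0.20154212] [0.60503794 0.28523499]
t 0.10 p [0.2076 0.6418 0.2304] yaw 72.08 tilt [-0.    -0.002] F [ 0.4 -0.3  0.7] w 1.004 q [-1.37  0.48  0.02  1.56 -0.01  1.11 -0.08]
[-27.5, 32.1, 4.3] [-0.0, 0.0, -2.6]
[-28.9, 30.8, 4.2] [-0.0, 0.0, -2.6]
[-30.3, 29.5, 4.2] [-0.0, 0.0, -2.6]
[-31.6, 28.1, 4.2] [-0.0, 0.0, -2.6]
[-32.9, 26.6, 4.2] [-0.0, 0.0, -2.6]
[-34.0, 25.1, 4.2] [-0.0, 0.0, -2.6]
[-35.1, 23.5, 4.2] [-0.0, 0.0, -2.6]
[-36.2, 21.8, 4.2] [-0.0, 0.0, -2.6]
[-37.1, 20.2, 4.2] [-0.0, 0.0, -2.6]
[-38.0, 18.5, 4.2] [-0.0, 0.0, -2.6]
[-38.8, 16.7, 4.2] [-0.0, 0.0, -2.6]
[-39.5, 14.9, 4.2] [-0.0, 0.0, -2.6]
```

>>> {"api": "apply_moves", "payload": {
  "increments": [
    [-28,32,4,0,0,-2.6,-1],
    [-29,31,4,0,0,-2.6,-1],
    [-30,29,4,0,0,-2.6,-1],
    [-32,28,4,0,0,-2.6,-1],
    [-33,27,4,0,0,-2.6,-1],
    [-34,25,4,0,0,-2.6,-1],
    [-35,23,4,0,0,-2.6,-1],
    [-36,22,4,0,0,-2.6,-1]
  ],
  "grip_force": 50
}}

```text
t: 1.1
eef_pos: [0.3864, 0.3466, 0.1945]
tool_rot: [0.0, 0.682, 0.731, -0.003]
contact_force: [0.2, 0.4, 0.1]
gripper_width: 1.006
```

```bash
python3 -c "
from h import *
plan([*KN,.17],103.45,7)"
```

```text
t 1.10 p [0.3864 0.3466 0.1945] yaw 93.97 tilt [-0.004 -0.005] F [0.2 0.4 0.1] w 1.006 q [-0.89  0.27  0.04  1.96 -0.01  0.92  0.8 ]
[-20.4, 10.9, 3.6] [-0.0, 0.0, -1.4]
[-20.7, 10.5, 3.6] [-0.0, 0.0, -1.4]
[-20.9, 10.0, 3.5] [-0.0, 0.0, -1.4]
[-21.1, 9.5, 3.5] [-0.0, 0.0, -1.4]
[-21.4, 9.0, 3.5] [-0.0, 0.0, -1.4]
[-21.6, 8.4, 3.5] [-0.0, 0.0, -1.4]
[-21.8, 7.9, 3.5] [-0.0, 0.0, -1.4]
```

>>> {"api": "apply_moves", "payload": {
  "increments": [
    [-22,11,3,0,0,-1.4,-1],
    [-23,11,3,0,0,-1.4,-1],
    [-23,10,3,0,0,-1.4,-1],
    [-23,10,3,0,0,-1.4,-1],
    [-22,9,3,0,0,-1.4,-1],
    [-22,9,3,0,0,-1.4,-1],
    [-16,7,3,0,0,-1.4,-1],
    [0,0,0,0,0,0,-1]
  ]
}}

```text
t: 2.1
eef_pos: [0.476, 0.1957, 0.1711]
tool_rot: [-0.0, 0.618, 0.786, -0.006]
contact_force: [0.1, 0.3, 0.2]
gripper_width: 1.003
```

```bash
python3 -c "
from h import *
plan([*KN,.101],103.45,5)
for n in('top','side'):
    cv2.imwrite(f'pics/{n}1.png',imaging.read_camera(n)[:,:,::-1])
"
```

```text
t 2.10 p [0.476  0.1957 0.1711] yaw 103.69 tilt [-0.008 -0.01 ] F [0.1 0.3 0.2] w 1.003 q [-0.6   0.29  0.1   1.99 -0.03  0.87  1.33]
[2.9, 0.1, 14.0] [-0.1, 0.1, 0.0]
[2.9, 0.1, 14.0] [-0.1, 0.1, 0.0]
[2.9, 0.1, 14.0] [-0.1, 0.1, 0.0]
[2.9, 0.0, 14.0] [-0.1, 0.1, 0.0]
[2.8, 0.0, 14.0] [-0.1, 0.1, 0.0]
```

View pics/side1.png

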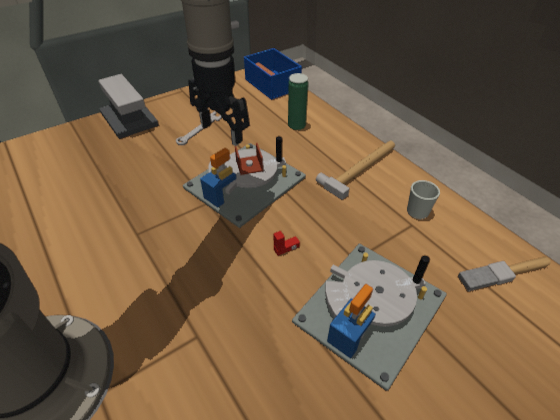

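```bash
python3 -c "
from h import *
p,r=cur()
for s in(-.0425,0,.0425):
    w=p+r.apply([s,0,-.013]);print(proj('side',w),proj('top',w))
w=[*KN,.118];print(proj('side',w),proj('top',w))
im=cv2.imread('pics/side1.png')[60:200,160:330];cv2.imwrite('pics/side1z.png',cv2.resize(im,None,fx=4,fy=4))
"
```

```text
t 2.20 p [0.4753 0.1975 0.1713] yaw 103.83 tilt [-0.008 -0.009] F [-0.7  0.1 -0.2] w 1.000 q [-0.6   0.29  0.1   1.99 -0.03  0.87  1.33]
[234.93459675 141.69789635] [178.70099627 219.37466671]
[220.60500415 133.6069391 ] [154.34906989 225.66520929]
[206.91533894 125.8773058 ] [130.0306901  231.94708617]
[220.0895303  156.59215382] [156.81759827 229.03809243]
```

View pics/side1z.png

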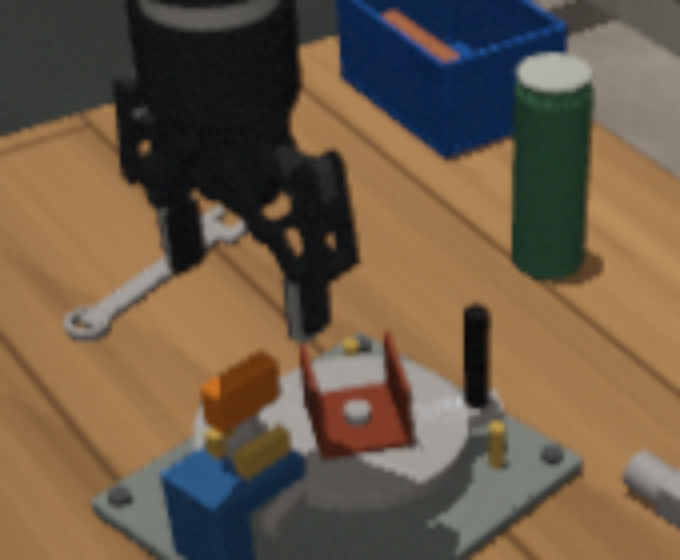

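View pics/top1.png

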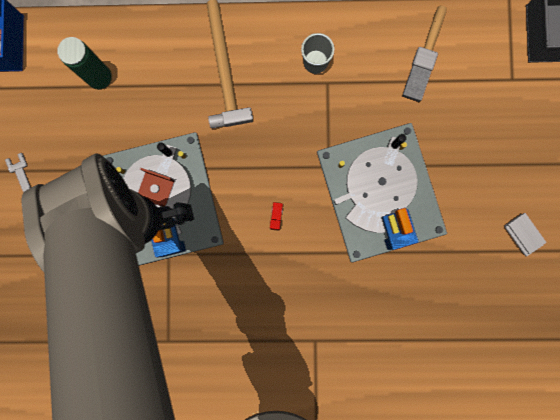

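>>> {"api": "apply_moves", "payload": {
  "increments": [
    [4,0,8,0,0,0,-1],
    [4,0,10,0.3,0,0,-1],
    [3,0,12,0.3,0,0,-1],
    [2,0,12,0,0,0,-1],
    [1,0,12,0,0,0,-1],
    [0,0,10,0,0,0,-1],
    [0,0,3,0,0,0,-1],
    [0,0,0,0,0,0,-1]
  ]
}}

```text
t: 3.2
eef_pos: [0.4685, 0.2137, 0.0985]
tool_rot: [-0.005, 0.615, 0.788, -0.011]
contact_force: [0.1, -0.1, -0.6]
gripper_width: 0.999
```

```bash
python3 -c "
from h import *
plan([*KN,.101],103.45,2)
"
```

```text
t 3.20 p [0.4685 0.2137 0.0985] yaw 104.05 tilt [-0.021 -0.012] F [ 0.1 -0.1 -0.6] w 0.999 q [-0.61  0.4   0.08  2.04 -0.05  0.73  1.31]
[-2.7, 1.5, -1.3] [-0.7, 0.2, 0.3]
[-2.6, 1.5, -1.2] [-0.7, 0.2, 0.3]
```

>>> {"api": "apply_moves", "payload": {
  "increments": [
    [-2,1,-1,-0.5,0.2,0.2,-1],
    [-2,1,-1,-0.5,0.1,0.2,-1],
    [0,0,0,0,0,0,-1],
    [0,0,0,0,0,0,-0.5],
    [0,0,0,0,0,0,0],
    [0,0,0,0,0,0,0],
    [0,0,0,0,0,0,0],
    [0,0,0,0,0,0,0]
  ]
}}

```text
t: 4.2
eef_pos: [0.4725, 0.2103, 0.102]
tool_rot: [-0.0, 0.618, 0.786, -0.001]
contact_force: [-0.8, 0.2, -0.4]
gripper_width: 0.5
```

```bash
python3 -c "
from h import *
plan([*KN,.101],103.45,1)
im=imaging.read_camera('side')[:,:,::-1][60:200,160:330];cv2.imwrite('pics/side2z.png',cv2.resize(im,None,fx=4,fy=4))
"
```

```text
t 4.20 p [0.4725 0.2103 0.102 ] yaw 103.59 tilt [-0.002 -0.   ] F [-0.8  0.2 -0.4] w 0.500 q [-0.61  0.39  0.08  2.05 -0.05  0.71  1.32]
[-1.0, -0.1, 1.0] [-0.1, 0.0, 0.1]
```

View pics/side2z.png

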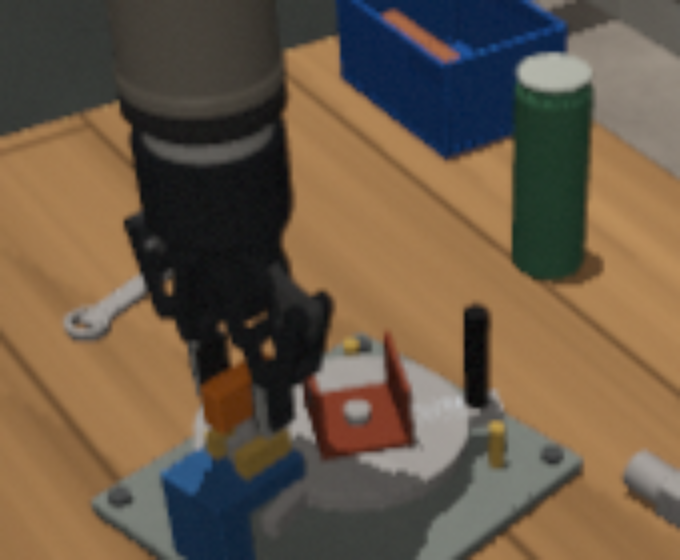

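>>> {"api": "apply_moves", "payload": {
  "increments": [
    [-0.8,0,0.5,0,0,0,0.3],
    [0,0,0,0,0,0,0.6],
    [0,0,0,0,0,0,0.8],
    [0,0,0,0,0,0,1],
    [0,0,0,0,0,0,1],
    [0,0,0,0,0,0,1],
    [0,0,0,0,0,0,1],
    [0,0,0,0,0,0,1]
  ]
}}

```text
t: 5.25
eef_pos: [0.4726, 0.2099, 0.1015]
tool_rot: [-0.001, 0.618, 0.786, -0.001]
contact_force: [-0.0, 0.8, 0.7]
gripper_width: 0.18
```

```bash
python3 -c "
from h import *
plan([*KN,.101],103.45,1)
print(bot.get_obs()['torque'])
"
```

```text
t 5.25 p [0.4726 0.2099 0.1015] yaw 103.61 tilt [-0.002 -0.   ] F [-0.   0.8  0.7] w 0.180 q [-0.61  0.39  0.08  2.05 -0.05  0.71  1.32]
[-0.5, -0.1, 0.5] [-0.1, -0.0, 0.2]
[ 0.04748225  0.14151341 -0.02849082]
```

>>> {"api": "apply_moves", "payload": {
  "increments": [
    [0,0,-3,0,0,0,1],
    [0,0,-4,0,0,0,1],
    [0,0,-5,0,0,0,1],
    [0,0,-5,0,0,0,1],
    [0,0,-3,0,0,0,1],
    [0,0,-1,0,0,0,1],
    [0,0,0,0,0,0,1],
    [0,0,0,0,0,0,1]
  ]
}}

```text
t: 6.25
eef_pos: [0.4726, 0.2098, 0.1229]
tool_rot: [-0.001, 0.618, 0.786, -0.001]
contact_force: [0.3, 1.8, -5.5]
gripper_width: 0.175
```

```bash
python3 -c "
from h import *
plan([*KN,.1225],103.45,1)
"
```

```text
t 6.25 p [0.4726 0.2098 0.1229] yaw 103.61 tilt [-0.002 -0.   ] F [ 0.3  1.8 -5.5] w 0.175 q [-0.61  0.36  0.09  2.03 -0.05  0.75  1.31]
[-0.5, -0.1, 0.4] [-0.1, -0.0, 0.2]
```

>>> {"api": "apply_moves", "payload": {
  "increments": [
    [0,0,0,0,0,3,1],
    [0,0,0,0,0,6,1],
    [0,0,0,0,0,7,1],
    [0,0,0,0,0,7,1],
    [0,0,0,0,0,7,1],
    [0,0,0,0,0,7,1],
    [0,0,0,0,0,7,1],
    [0,0,0,0,0,3,1]
  ]
}}

```text
t: 7.25
eef_pos: [0.4724, 0.2091, 0.1221]
tool_rot: [0.0, 0.886, 0.463, -0.001]
contact_force: [2.6, 0.6, -5.7]
gripper_width: 0.177
```

```bash
python3 -c "
from h import *
plan([*KN,.1225],13.5,5)
print(bot.get_obs()['torque'])
"
```

```text
t 7.25 p [0.4724 0.2091 0.1221] yaw 55.14 tilt [-0.002 -0.002] F [ 2.6  0.6 -5.7] w 0.177 q [-0.77  0.37  0.28  2.04 -0.15  0.75  0.57]
[0.1, 0.0, -0.1] [0.0, 0.0, 8.3]
[0.1, 0.0, -0.1] [0.0, 0.0, 8.3]
[0.1, 0.0, -0.1] [0.0, 0.0, 8.3]
[0.1, -0.0, -0.1] [0.0, 0.0, 8.3]
[0.1, -0.0, -0.1] [0.0, 0.0, 8.3]
[ 0.2342442  -0.42929243  0.03405021]
```

>>> {"api": "apply_moves", "payload": {
  "increments": [
    [0,0,0,0,0,6,1],
    [0,0,0,0,0,7,1],
    [0,0,0,0,0,7,1],
    [0,0,0,0,0,7,1],
    [0,0,0,0,0,6,1],
    [0,0,0,0,0,4,1],
    [0,0,0,0,0,2,1],
    [0,0,0,0,0,0,1]
  ]
}}

```text
t: 8.25
eef_pos: [0.4718, 0.2088, 0.1216]
tool_rot: [0.001, 0.992, 0.13, -0.002]
contact_force: [2.0, 0.5, -5.8]
gripper_width: 0.175
```

```bash
python3 -c "
from h import *
plan([*KN,.1225],13.5,1)
print(bot.get_obs()['torque'])
"
```

```text
t 8.25 p [0.4718 0.2088 0.1216] yaw 14.94 tilt [-0.004 -0.003] F [ 2.   0.5 -5.8] w 0.175 q [-0.9   0.39  0.45  2.05 -0.24  0.76 -0.04]
[0.9, -0.3, -0.9] [0.1, 0.2, 1.4]
[ 0.20221685 -0.4169252  -0.05193137]
```

>>> {"api": "apply_moves", "payload": {
  "increments": [
    [0,0,1.5,0,0,0,1],
    [0,0,2,0,0,0,1],
    [0,0,2,0,0,0,1],
    [0,0,0,0,0,0,1],
    [0,0,0,0,0,0,0.4],
    [0,0,0,0,0,0,0],
    [0,0,0,0,0,0,-0.2],
    [0,0,0,0,0,0,-0.2]
  ]
}}

```text
t: 9.25
eef_pos: [0.472, 0.2087, 0.1166]
tool_rot: [0.001, 0.991, 0.131, -0.002]
contact_force: [-0.0, 0.3, 0.0]
gripper_width: 0.598
```

```bash
python3 -c "
from h import *
cur()
print(bot.get_obs()['torque'])
"
```

```text
t 9.25 p [0.472  0.2087 0.1166] yaw 15.03 tilt [-0.004 -0.002] F [-0.   0.3  0. ] w 0.598 q [-0.9   0.4   0.45  2.06 -0.25  0.74 -0.03]
[ 0.04398174 -0.04836019  0.05493369]
```

```bash
python3 -c "
from h import *
p,r=cur()
plan([*hpos(0),.165],68.45,9,(p+np.array([0,0,.055]),r))
"
```

```text
t 9.25 p [0.472  0.2087 0.1166] yaw 15.03 tilt [-0.004 -0.002] F [-0.   0.3  0. ] w 0.598 q [-0.9   0.4   0.45  2.06 -0.25  0.74 -0.03]
[16.2, 5.2, 0.7] [-0.0, 0.0, -5.9]
[15.6, 6.8, 0.7] [-0.0, 0.0, -5.9]
[14.8, 8.4, 0.7] [-0.0, 0.0, -5.9]
[13.9, 9.9, 0.7] [-0.0, 0.0, -5.9]
[12.8, 11.3, 0.7] [-0.0, 0.0, -5.9]
[11.5, 12.5, 0.7] [-0.0, 0.0, -5.9]
[10.2, 13.7, 0.7] [-0.0, 0.0, -5.9]
[8.7, 14.6, 0.7] [-0.0, 0.0, -5.9]
[7.1, 15.5, 0.7] [-0.0, 0.0, -5.9]
```

>>> {"api": "apply_moves", "payload": {
  "increments": [
    [0,0,-15,0,0,0,-0.2],
    [0,0,-22,0,0,0,-0.2],
    [0,0,-18,0,0,0,-0.2],
    [16,5,-2,0,0,-6,-0.2],
    [16,7,0,0,0,-6,-0.2],
    [15,8,0,0,0,-6,-0.2],
    [14,10,0,0,0,-6,-0.2],
    [13,11,0,0,0,-6,-0.2]
  ]
}}

```text
t: 10.25
eef_pos: [0.5607, 0.207, 0.1834]
tool_rot: [-0.0, 0.92, 0.391, 0.001]
contact_force: [0.7, 0.1, -0.3]
gripper_width: 0.598
```

```bash
python3 -c "
from h import *
plan([*hpos(0),.165],68.45,5)
cv2.imwrite('pics/side3.png',imaging.read_camera('side')[:,:,::-1])
"
```

```text
t 10.25 p [0.5607 0.207  0.1834] yaw 46.02 tilt [0.001 0.001] F [ 0.7  0.1 -0.3] w 0.598 q [-0.74  0.41  0.37  1.82 -0.18  0.94  0.51]
[8.1, 10.0, 3.7] [0.0, -0.0, -4.5]
[7.3, 10.6, 3.7] [0.0, -0.0, -4.5]
[6.5, 11.2, 3.7] [0.0, -0.0, -4.5]
[5.6, 11.7, 3.7] [0.0, -0.0, -4.5]
[4.7, 12.1, 3.7] [0.0, -0.0, -4.5]
```

View pics/side3.png

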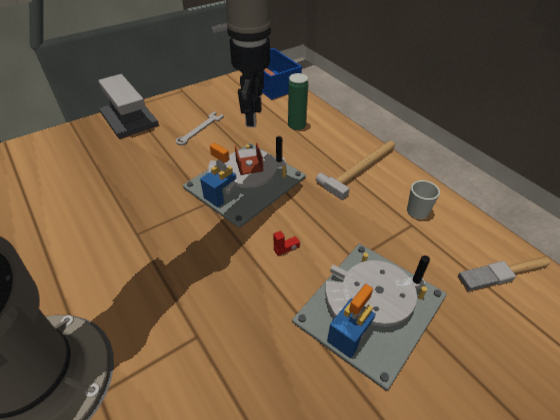

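The knob (219,152) stands raised on its collar, turned a quarter turn. Next is the handle at (279,149).

>>> {"api": "apply_moves", "payload": {
  "increments": [
    [6,8,2,0,0,-4.5,-0.2],
    [7,10,3,0,0,-4.5,-0.2],
    [7,11,4,0,0,-4.5,-0.2],
    [6,12,4,0,0,-4.5,-0.2],
    [4,8,4,0,0,-3,-0.2],
    [1,3,1,0,0,-1,-0.2],
    [0,0,0,0,0,0,-0.2],
    [0,0,0,0,0,0,-0.2]
  ]
}}

```text
t: 11.3
eef_pos: [0.6242, 0.2029, 0.1718]
tool_rot: [0.002, 0.828, 0.56, 0.003]
contact_force: [-0.7, 0.1, -0.3]
gripper_width: 0.599
```

```bash
python3 -c "
from h import *
plan([*hpos(0),.078],68.45,6)
"
```

```text
t 11.30 p [0.6242 0.2029 0.1718] yaw 68.16 tilt [0.007 0.001] F [-0.7  0.1 -0.3] w 0.599 q [-0.61  0.51  0.28  1.68 -0.16  0.97  0.91]
[-0.2, 0.1, 15.6] [0.1, -0.0, -0.0]
[-0.2, 0.1, 15.6] [0.1, -0.0, -0.0]
[-0.2, 0.1, 15.6] [0.1, -0.0, -0.0]
[-0.2, 0.2, 15.6] [0.1, -0.0, -0.0]
[-0.2, 0.2, 15.6] [0.1, -0.0, -0.0]
[-0.2, 0.2, 15.6] [0.1, -0.0, -0.0]
```

>>> {"api": "apply_moves", "payload": {
  "increments": [
    [-0.3,0,10,0.2,0,0,-0.2],
    [-0.3,0,15,0.2,0,0,-0.2],
    [0,0,17,0,0,0,-0.2],
    [0,0,17,0,0,0,-0.2],
    [0,0,16,0,0,0,-0.2],
    [0,0,9,0,0,0,-0.2],
    [0,0,2,0,0,0,-0.2],
    [0,0,0,0,0,0,-0.2]
  ]
}}

```text
t: 12.3
eef_pos: [0.6225, 0.2025, 0.0782]
tool_rot: [-0.002, 0.828, 0.56, -0.001]
contact_force: [0.3, -0.7, -0.3]
gripper_width: 0.597
```

```bash
python3 -c "
from h import *
plan([*hpos(0),.078],68.45,1)
im=imaging.read_camera('side')[:,:,::-1][60:200,180:350];cv2.imwrite('pics/side4z.png',cv2.resize(im,None,fx=4,fy=4))
"
```

```text
t 12.30 p [0.6225 0.2025 0.0782] yaw 68.12 tilt [-0.003  0.002] F [ 0.3 -0.7 -0.3] w 0.597 q [-0.58  0.62  0.24  1.74 -0.2   0.81  0.94]
[0.0, 2.8, 0.2] [-0.2, -0.1, -0.3]
```

View pics/side4z.png

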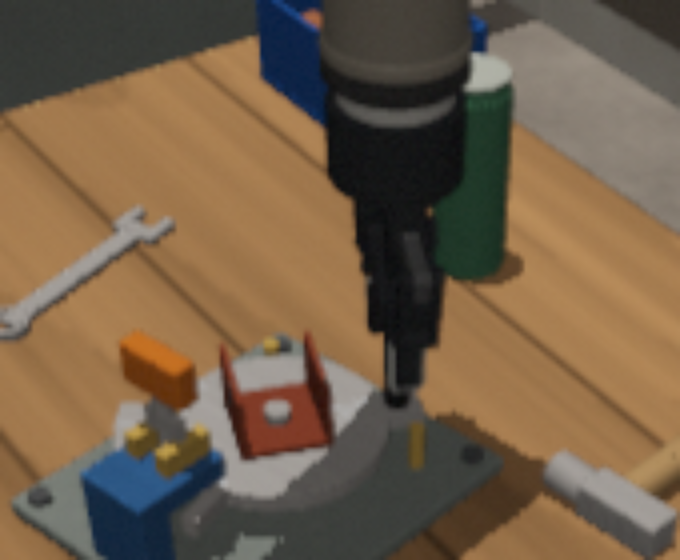

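>>> {"api": "apply_moves", "payload": {
  "increments": [
    [0,2,0,0,0,-0.3,-0.2],
    [0,0.5,0,0,0,0,0.2],
    [0,0,0,0,0,0,0.5],
    [0,0,0,0,0,0,0.7],
    [0,0,0,0,0,0,1],
    [0,0,0,0,0,0,1],
    [0,0,0,0,0,0,1],
    [0,0,0,0,0,0,1]
  ],
  "grip_force": 30
}}

```text
t: 13.35
eef_pos: [0.6264, 0.2022, 0.0802]
tool_rot: [-0.001, 0.827, 0.562, 0.001]
contact_force: [0.8, 0.9, -0.1]
gripper_width: 0.177
```

```bash
python3 -c "
from h import *
p,r=cur()
q0=np.arctan2(*(p[:2]-AX)[::-1])-np.radians(YAW)+.611
print('q',q0,'r',np.linalg.norm(p[:2]-AX))
# arc rows, 5 deg each
pp,rr=p,r
for i in range(1,17):
    a=q0+(1.28-q0)*i/16
    pn=np.array([*hpos(a,np.linalg.norm(p[:2]-AX)),.078]);rn=down(np.degrees(a-.611)+YAW+90)
    print((rr.inv().apply(pn-pp)*1e3).round(1),np.degrees((rr.inv()*rn).as_rotvec()).round(1));pp,rr=pn,rn
"
```

```text
t 13.35 p [0.6264 0.2022 0.0802] yaw 68.45 tilt [0.001 0.004] F [ 0.8  0.9 -0.1] w 0.177 q [-0.58  0.62  0.24  1.73 -0.2   0.81  0.95]
q 0.014937061232223048 r 0.07598197892706822
[ 6.  -0.3  2.2] [-0.  -0.2 -5.4]
[ 6.  -0.2  0. ] [ 0.   0.  -4.5]
[ 6.  -0.2  0. ] [ 0.   0.  -4.5]
[ 6.  -0.2  0. ] [ 0.   0.  -4.5]
[ 6.  -0.2  0. ] [ 0.   0.  -4.5]
[ 6.  -0.2  0. ] [ 0.   0.  -4.5]
[ 6.  -0.2  0. ] [ 0.   0.  -4.5]
[ 6.  -0.2  0. ] [ 0.   0.  -4.5]
[ 6.  -0.2  0. ] [ 0.   0.  -4.5]
[ 6.  -0.2  0. ] [ 0.   0.  -4.5]
[ 6.  -0.2  0. ] [ 0.   0.  -4.5]
[ 6.  -0.2  0. ] [ 0.   0.  -4.5]
[ 6.  -0.2  0. ] [ 0.   0.  -4.5]
[ 6.  -0.2  0. ] [ 0.   0.  -4.5]
[ 6.  -0.2  0. ] [ 0.   0.  -4.5]
[ 6.  -0.2  0. ] [ 0.   0.  -4.5]
```

Gripped at 15 mm (the post). Swing the first part.

>>> {"api": "apply_moves", "payload": {
  "increments": [
    [3,0,0,0,0,-2.5,1],
    [6,0,0,0,0,-4.5,1],
    [6,0,0,0,0,-4.5,1],
    [6,0,0,0,0,-4.5,1],
    [6,0,0,0,0,-4.5,1],
    [6,0,0,0,0,-4.5,1],
    [6,0,0,0,0,-4.5,1],
    [3,0,0,0,0,-2,1]
  ]
}}

```text
t: 14.35
eef_pos: [0.6297, 0.2452, 0.0802]
tool_rot: [-0.003, 0.633, 0.775, 0.0]
contact_force: [-2.0, -0.4, 0.6]
gripper_width: 0.175
```

```bash
cat > arc.py <<'E'
from h import *
import sys
n=int(sys.argv[1]);e=float(sys.argv[2])
p,r=cur();R0=.0755
q0=np.arctan2(*(p[:2]-AX)[::-1])-np.radians(YAW)+.611
print('q',q0,'r',np.linalg.norm(p[:2]-AX))
pp,rr=p,r
for i in range(1,n+1):
    a=q0+(e-q0)*i/n
    pn=np.array([*hpos(a,R0),.079]);rn=down(np.degrees(a-.611)+YAW+90)
    print((rr.inv().apply(pn-pp)*1e3).round(1),np.degrees((rr.inv()*rn).as_rotvec()).round(1));pp,rr=pn,rn
E
python3 arc.py 8 1.26
```

```text
t 14.35 p [0.6297 0.2452 0.0802] yaw 101.53 tilt [-0.004  0.004] F [-2.  -0.4  0.6] w 0.175 q [-0.52  0.64  0.09  1.67 -0.08  0.84  1.37]
q 0.5897189802561692 r 0.07617388359163843
[ 6.3 -1.   1.2] [-0.2 -0.3 -5.5]
[ 6.3 -0.3  0. ] [ 0.   0.  -4.8]
[ 6.3 -0.3  0. ] [ 0.   0.  -4.8]
[ 6.3 -0.3  0. ] [ 0.   0.  -4.8]
[ 6.3 -0.3  0. ] [ 0.   0.  -4.8]
[ 6.3 -0.3  0. ] [ 0.   0.  -4.8]
[ 6.3 -0.3  0. ] [ 0.   0.  -4.8]
[ 6.3 -0.3  0. ] [ 0.   0.  -4.8]
```

>>> {"api": "apply_moves", "payload": {
  "increments": [
    [3,-0.3,0,0,0,-3,1],
    [6,-0.3,0,0,0,-4.5,1],
    [6,-0.3,0,0,0,-4.5,1],
    [6,-0.3,0,0,0,-4.5,1],
    [6,-0.3,0,0,0,-4.5,1],
    [6,-0.3,0,0,0,-4.5,1],
    [5,-0.3,0,0,0,-4,1],
    [2,0,0,0,0,-2,1]
  ]
}}

```text
t: 15.35
eef_pos: [0.6102, 0.2828, 0.0802]
tool_rot: [-0.003, 0.39, 0.921, 0.002]
contact_force: [-1.9, 1.5, 1.5]
gripper_width: 0.173
```

```bash
python3 arc.py 4 1.28
```

```text
t 15.35 p [0.6102 0.2828 0.0802] yaw 134.12 tilt [-0.004  0.006] F [-1.9  1.5  1.5] w 0.173 q [-0.48  0.63 -0.06  1.67  0.03  0.84  1.79]
q 1.1511327068855268 r 0.07681015584781543
[ 2.4 -1.4  1.2] [ 0.1 -0.4 -2.1]
[ 2.4 -0.   0. ] [ 0.   0.  -1.8]
[ 2.4 -0.   0. ] [ 0.   0.  -1.8]
[ 2.4 -0.   0. ] [ 0.   0.  -1.8]
```

>>> {"api": "apply_moves", "payload": {
  "increments": [
    [2,-0.3,0,0,0,-1.8,1],
    [2.5,-0.3,0,0,0,-1.8,1],
    [2.5,0,0,0,0,-1.8,1],
    [2,0,0,0,0,-1.5,1],
    [2,0,0,0,0,-0.5,1],
    [1.5,0,0,0,0,0,1],
    [1,0,0,0,0,0,1],
    [0,0,0,0,0,0,1]
  ]
}}

```text
t: 16.35
eef_pos: [0.6023, 0.2902, 0.0803]
tool_rot: [-0.0, 0.327, 0.945, 0.003]
contact_force: [1.1, 1.1, -2.1]
gripper_width: 0.173
```

```bash
python3 arc.py 1 1.28
python3 -c "
from h import *
for n in('top','side'):
    cv2.imwrite(f'pics/{n}5.png',imaging.read_camera(n)[:,:,::-1])
"
```

```text
t 16.35 p [0.6023 0.2902 0.0803] yaw 141.79 tilt [0.001 0.006] F [ 1.1  1.1 -2.1] w 0.173 q [-0.48  0.63 -0.09  1.69  0.06  0.83  1.88]
q 1.2918001523141875 r 0.07706643794777895
[-0.9 -1.6  1.3] [ 0.3 -0.2  0. ]
```

View pics/side5.png

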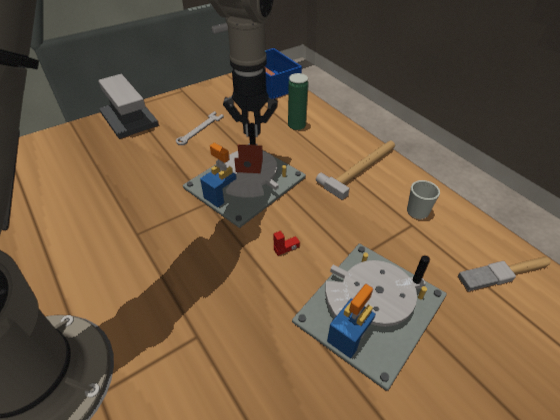

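>>> {"api": "apply_moves", "payload": {
  "increments": [
    [1.5,0,0,0,0,0,1],
    [1.5,0,0,0,0,0,1],
    [1.5,0,0,0,0,0,1],
    [1.5,0,0,0,0,0,1],
    [1.5,0,0,0,0,0,1],
    [1.5,0,0,0,0,0,1],
    [1.5,0,0,0,0,0,1],
    [1.5,0,0,0,0,0,1]
  ]
}}

```text
t: 17.45
eef_pos: [0.6025, 0.2901, 0.0803]
tool_rot: [0.007, 0.331, 0.944, 0.003]
contact_force: [7.4, -1.1, -4.7]
gripper_width: 0.176
```

```bash
python3 arc.py 1 1.28
```

```text
t 17.45 p [0.6025 0.2901 0.0803] yaw 141.36 tilt [0.016 0.001] F [ 7.4 -1.1 -4.7] w 0.176 q [-0.49  0.62 -0.08  1.69  0.07  0.82  1.86]
q 1.2886405710074418 r 0.07707035556266469
[-0.7 -1.6  1.3] [ 0.6  0.6 -0.4]
```

>>> {"api": "apply_moves", "payload": {
  "increments": [
    [0,0,0,0,0,0,0.5],
    [0,0,0,0,0,0,0],
    [0,0,0,0,0,0,-0.2],
    [0,0,0,0,0,0,-0.2],
    [0,0,-15,0,0,0,-0.2],
    [0,0,-28,0,0,0,-0.2],
    [0,0,-28,0,0,0,-0.2],
    [0,0,-15,0,0,0,-0.2]
  ]
}}

```text
t: 18.45
eef_pos: [0.5983, 0.2908, 0.1703]
tool_rot: [0.005, 0.329, 0.944, 0.002]
contact_force: [0.9, 0.5, -0.7]
gripper_width: 0.603
```

```bash
python3 -c "
from h import *
plan([*KN,.19],13.5,14)
for n in('top','side'):
    cv2.imwrite(f'pics/{n}6.png',imaging.read_camera(n)[:,:,::-1])
"
```

```text
t 18.45 p [0.5983 0.2908 0.1703] yaw 141.52 tilt [0.01 0.  ] F [ 0.9  0.5 -0.7] w 0.603 q [-0.49  0.52 -0.08  1.64  0.06  0.98  1.88]
[3.4, -10.1, -1.5] [0.1, -0.0, 9.1]
[1.7, -10.5, -1.5] [0.1, -0.0, 9.1]
[0.0, -10.7, -1.5] [0.1, -0.0, 9.1]
[-1.7, -10.6, -1.5] [0.1, -0.0, 9.1]
[-3.3, -10.2, -1.5] [0.1, -0.0, 9.1]
[-4.9, -9.5, -1.5] [0.1, -0.0, 9.1]
[-6.3, -8.6, -1.4] [0.1, -0.0, 9.1]
[-7.6, -7.5, -1.4] [0.1, -0.0, 9.1]
[-8.7, -6.2, -1.4] [0.1, -0.0, 9.1]
[-9.6, -4.7, -1.4] [0.1, -0.0, 9.1]
[-10.2, -3.1, -1.4] [0.1, -0.0, 9.1]
[-10.6, -1.5, -1.4] [0.1, -0.0, 9.1]
[-10.7, 0.2, -1.4] [0.1, -0.0, 9.1]
[-10.5, 1.9, -1.4] [0.1, -0.0, 9.1]
```

View pics/side6.png

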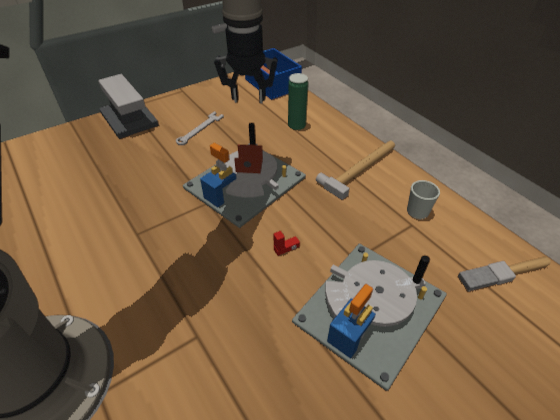

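>>> {"api": "apply_moves", "payload": {
  "increments": [
    [3,-10,-4,0,0,6,-0.2],
    [2,-10,-4,0,0,9,-0.2],
    [0,-11,-4,0,0,9,-0.2],
    [-2,-11,-2,0,0,9,-0.2],
    [-3,-10,-2,0,0,9,-0.2],
    [-5,-10,-2,0,0,9,-0.2],
    [-6,-9,0,0,0,9,-0.2],
    [-8,-8,0,0,0,9,-0.2]
  ]
}}

```text
t: 19.55
eef_pos: [0.5211, 0.2378, 0.1799]
tool_rot: [0.002, 0.818, 0.576, -0.001]
contact_force: [-0.8, -0.8, -0.7]
gripper_width: 0.602
```

```bash
python3 -c "
from h import *
plan([*KN,.18],15,8)
for q in(1.222,1.274): print(proj('side',[*hpos(q),.115]),proj('top',[*hpos(q),.115]))
im=cv2.imread('pics/side6.png')[100:210,180:310];cv2.imwrite('pics/side6z.png',cv2.resize(im,None,fx=5,fy=5))
"
```

```text
t 19.55 p [0.5211 0.2378 0.1799] yaw 70.29 tilt [ 0.    -0.005] F [-0.8 -0.8 -0.7] w 0.602 q [-0.69  0.37  0.18  1.86 -0.08  0.92  0.76]
[-5.4, -4.5, 0.0] [0.0, 0.0, 6.9]
[-5.9, -3.8, 0.0] [0.0, 0.0, 6.9]
[-6.3, -3.1, 0.0] [0.0, 0.0, 6.9]
[-6.6, -2.3, 0.0] [0.0, 0.0, 6.9]
[-6.9, -1.5, 0.0] [0.0, 0.0, 6.9]
[-7.0, -0.6, -0.0] [0.0, 0.0, 6.9]
[-7.0, 0.2, -0.0] [0.0, 0.0, 6.9]
[-7.0, 1.0, -0.0] [0.0, 0.0, 6.9]
[252.99563353 122.63338936] [116.39596402 157.4188476 ]
[251.41504104 122.53937115] [115.02266258 159.04925978]
```

View pics/side6z.png

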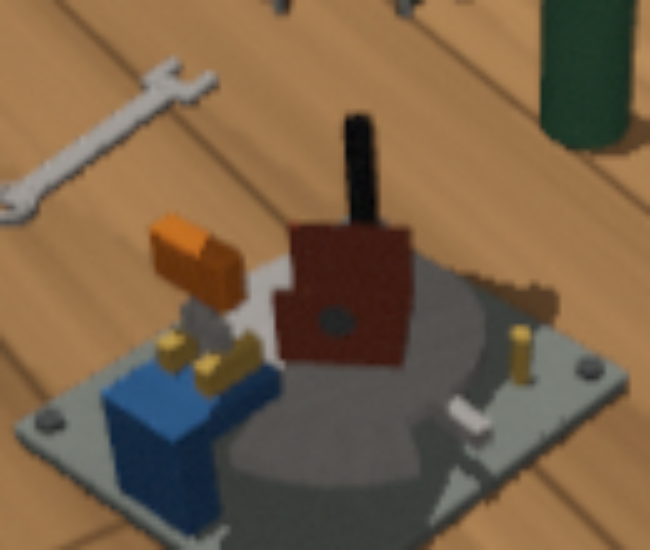

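>>> {"api": "apply_moves", "payload": {
  "increments": [
    [-4,-3,0,0,0,5,-0.2],
    [-6,-4,0,0,0,7,-0.2],
    [-6,-3,0,0,0,7,-0.2],
    [-6.5,-2,0,0,0,7,-0.2],
    [-7,-1.5,0,0,0,7,-0.2],
    [-7,-0.5,0,0,0,7,-0.2],
    [-6,0,0,0,0,6,-0.2],
    [-3,0,0,0,0,3,-0.2]
  ]
}}

```text
t: 20.55
eef_pos: [0.4723, 0.2084, 0.1725]
tool_rot: [0.006, 0.985, 0.17, -0.007]
contact_force: [0.2, 0.7, 0.5]
gripper_width: 0.596
```

```bash
python3 -c "
from h import *
plan([*KN,.1165],15,6)
"
```

```text
t 20.55 p [0.4723 0.2084 0.1725] yaw 19.54 tilt [-0.011 -0.014] F [0.2 0.7 0.5] w 0.596 q [-0.85  0.31  0.37  2.   -0.13  0.88 -0.06]
[0.3, -0.2, 9.3] [0.1, 0.1, 0.8]
[0.2, -0.2, 9.3] [0.1, 0.1, 0.8]
[0.2, -0.2, 9.3] [0.1, 0.1, 0.8]
[0.2, -0.2, 9.3] [0.1, 0.1, 0.8]
[0.2, -0.2, 9.3] [0.1, 0.1, 0.8]
[0.1, -0.1, 9.3] [0.1, 0.1, 0.8]
```

>>> {"api": "apply_moves", "payload": {
  "increments": [
    [0,0,4,0.3,0.3,2,-0.2],
    [0,0,9,0.3,0.3,2,-0.2],
    [0,0,11,0,0,0.5,-0.2],
    [0,0,12,0,0,0,-0.2],
    [0,0,10,0,0,0,-0.2],
    [0,0,5,0,0,0,-0.2],
    [0,0,1,0,0,0,-0.2],
    [0,0,0,0,0,0,-0.2]
  ]
}}

```text
t: 21.55
eef_pos: [0.4707, 0.2075, 0.1145]
tool_rot: [0.001, 0.992, 0.13, -0.004]
contact_force: [0.7, 0.4, -0.4]
gripper_width: 0.595
```

```bash
python3 -c "
from h import *
plan([*KN,.1165],15,1)
"
```

```text
t 21.55 p [0.4707 0.2075 0.1145] yaw 14.89 tilt [-0.007 -0.003] F [ 0.7  0.4 -0.4] w 0.595 q [-0.83  0.39  0.36  2.05 -0.2   0.74 -0.09]
[2.3, -1.3, -2.0] [0.1, 0.4, -0.1]
```

>>> {"api": "apply_moves", "payload": {
  "increments": [
    [2,-1,-2,0,0.3,0,-0.2],
    [0,0,0,0,0,0,0.1],
    [0,0,0,0,0,0,0.4],
    [0,0,0,0,0,0,0.7],
    [0,0,0,0,0,0,1],
    [0,0,0,0,0,0,1],
    [0,0,0,0,0,0,1],
    [0,0,0,0,0,0,1]
  ],
  "grip_force": 50
}}

```text
t: 22.55
eef_pos: [0.472, 0.2092, 0.1178]
tool_rot: [0.0, 0.992, 0.13, -0.001]
contact_force: [-1.4, -0.5, 0.7]
gripper_width: 0.181
```

```bash
python3 -c "
from h import *
plan([*KN,.1165],15,1)
"
```

```text
t 22.55 p [0.472  0.2092 0.1178] yaw 14.90 tilt [-0.002 -0.001] F [-1.4 -0.5  0.7] w 0.181 q [-0.83  0.38  0.36  2.05 -0.2   0.74 -0.09]
[0.6, 0.0, 1.3] [0.0, 0.1, -0.1]
```

>>> {"api": "apply_moves", "payload": {
  "increments": [
    [0,0,-2,0,0,0,1],
    [0,0,-2,0,0,0,1],
    [0,0,-1,0,0,-3,1],
    [0,0,0,0,0,-6,1],
    [0,0,0,0,0,-7,1],
    [0,0,0,0,0,-7,1],
    [0,0,0,0,0,-7,1],
    [0,0,0,0,0,-5,1]
  ]
}}

```text
t: 23.55
eef_pos: [0.4723, 0.2095, 0.1214]
tool_rot: [0.0, 0.903, 0.43, -0.001]
contact_force: [1.1, 1.0, -5.1]
gripper_width: 0.177
```

```bash
python3 -c "
from h import *
plan([*KN,.122],103.5,8)
"
```

```text
t 23.55 p [0.4723 0.2095 0.1214] yaw 51.00 tilt [-0.001 -0.002] F [ 1.1  1.  -5.1] w 0.177 q [-0.71  0.36  0.21  2.04 -0.11  0.75  0.46]
[0.0, 0.1, -0.1] [-0.0, 0.0, -6.6]
[0.0, 0.1, -0.1] [-0.0, 0.0, -6.6]
[-0.0, 0.1, -0.1] [-0.0, 0.0, -6.6]
[-0.0, 0.1, -0.1] [-0.0, 0.0, -6.6]
[-0.0, 0.1, -0.1] [-0.0, 0.0, -6.6]
[-0.0, 0.0, -0.1] [-0.0, 0.0, -6.6]
[-0.0, 0.0, -0.1] [-0.0, 0.0, -6.6]
[-0.0, 0.0, -0.1] [-0.0, 0.0, -6.6]
```

>>> {"api": "apply_moves", "payload": {
  "increments": [
    [0,0,0,0,0,-6,1],
    [0,0,0,0,0,-7,1],
    [0,0,0,0,0,-7,1],
    [0,0,0,0,0,-7,1],
    [0,0,0,0,0,-7,1],
    [0,0,0,0,0,-7,1],
    [0,0,0,0,0,-6,1],
    [0,0,0,0,0,-3,1]
  ]
}}

```text
t: 24.55
eef_pos: [0.4722, 0.2101, 0.1202]
tool_rot: [-0.0, 0.625, 0.78, -0.001]
contact_force: [0.1, 1.4, -4.3]
gripper_width: 0.183
```

```bash
python3 -c "
from h import *
plan([*KN,.1015],103.6,6)
"
```

```text
t 24.55 p [0.4722 0.2101 0.1202] yaw 102.61 tilt [-0.002 -0.001] F [ 0.1  1.4 -4.3] w 0.183 q [-0.54  0.36  0.    2.03 -0.    0.75  1.25]
[-0.1, 0.0, 3.1] [-0.0, 0.0, -0.2]
[-0.1, 0.0, 3.1] [-0.0, 0.0, -0.2]
[-0.1, 0.0, 3.1] [-0.0, 0.0, -0.2]
[-0.1, 0.0, 3.1] [-0.0, 0.0, -0.2]
[-0.1, 0.0, 3.1] [-0.0, 0.0, -0.2]
[-0.1, 0.0, 3.1] [-0.0, 0.0, -0.2]
```

>>> {"api": "apply_moves", "payload": {
  "increments": [
    [0,0,2,0,0,-1,1],
    [0,0,3,0,0,0,1],
    [0,0,3,0,0,0,1],
    [0,0,3,0,0,0,1],
    [0,0,3,0,0,0,1],
    [0,0,2,0,0,0,1],
    [0,0,1,0,0,0,1],
    [0,0,0,0,0,0,1]
  ]
}}

```text
t: 25.55
eef_pos: [0.4722, 0.2101, 0.1034]
tool_rot: [-0.001, 0.619, 0.785, -0.001]
contact_force: [-0.1, 0.1, -3.7]
gripper_width: 0.18
```

```bash
python3 -c "
from h import *
plan([*KN,.1028],103.5,1)
"
```

```text
t 25.55 p [0.4722 0.2101 0.1034] yaw 103.50 tilt [-0.002 -0.001] F [-0.1  0.1 -3.7] w 0.180 q [-0.54  0.39  0.    2.04 -0.    0.71  1.27]
[-0.9, 0.2, 0.6] [-0.1, 0.0, 0.0]
```

>>> {"api": "apply_moves", "payload": {
  "increments": [
    [0,0,1,0,0,0,1],
    [0,0,0.5,0,0,0,1],
    [0,0,0,0,0,0,1],
    [0,0,0,0,0,0,0.6],
    [0,0,0,0,0,0,0.2],
    [0,0,0,0,0,0,-0.2],
    [0,0,0,0,0,0,-0.2],
    [0,0,0,0,0,0,-0.2]
  ]
}}

```text
t: 26.55
eef_pos: [0.473, 0.21, 0.1033]
tool_rot: [-0.0, 0.619, 0.785, -0.001]
contact_force: [0.2, -0.3, -0.2]
gripper_width: 0.603
```

>>> {"api": "apply_moves", "payload": {
  "increments": [
    [0,0,-8,0,0,0,-0.2],
    [0,0,-15,0,0,0,-0.2],
    [0,0,-25,0,0,0,-0.2],
    [0,0,-30,0,0,0,-0.2],
    [0,0,-30,0,0,0,-0.2],
    [20,0,-15,0,0,0,-0.2],
    [30,0,0,0,0,0,-0.2],
    [30,0,0,0,0,0,-0.2]
  ]
}}

```text
t: 27.55
eef_pos: [0.4564, 0.2875, 0.2391]
tool_rot: [0.001, 0.622, 0.783, 0.003]
contact_force: [-0.2, 0.7, -0.7]
gripper_width: 0.598
```

>>> {"api": "apply_moves", "payload": {
  "increments": [
    [40,0,-5,0,0,0,-0.2],
    [45,0,-5,0,0,0,-0.2],
    [45,0,-5,0,0,0,-0.2],
    [45,0,0,0,0,0,-0.2],
    [40,0,0,0,0,0,-0.2],
    [20,0,0,0,0,0,-0.2],
    [0,0,0,0,0,0,-0.2],
    [0,0,0,0,0,0,-0.2]
  ]
}}

```text
t: 28.55
eef_pos: [0.4021, 0.5228, 0.2644]
tool_rot: [0.002, 0.622, 0.783, 0.007]
contact_force: [0.3, 0.4, -0.2]
gripper_width: 0.596
```

```bash
python3 -c "
from h import *
cur()
for n,(x0,y0,x1,y1) in(('top',(90,120,240,280)),('side',(180,100,310,210))):
    im=imaging.read_camera(n)[:,:,::-1];cv2.imwrite(f'pics/{n}7.png',im)
    cv2.imwrite(f'pics/{n}7z.png',cv2.resize(im[y0:y1,x0:x1],None,fx=3.7 if n=='top' else 5,fy=3.7 if n=='top' else 5,interpolation=cv2.INTER_CUBIC))
    h=cv2.cvtColor(im,cv2.COLOR_BGR2HSV)
    m=cv2.inRange(h,(8,190,120),(16,255,255))
    k,l,s,cc=cv2.connectedComponentsWithStats(m)
    for i in range(1,k):
        if s[i,4]>40: print(n,s[i],cc[i])
for q in(1.222,1.274): print(proj('side',[*hpos(q),.115]),proj('top',[*hpos(q),.115]))
"
```

```text
t 28.55 p [0.4021 0.5228 0.2644] yaw 103.02 tilt [0.012 0.007] F [ 0.3  0.4 -0.2] w 0.596 q [-0.94  0.42 -0.1   1.56  0.05  1.15  0.74]
top [398 208  14  26 179] [404.5698324  220.68715084]
top [149 217  13  25 171] [155.04093567 228.83625731]
side [210 148  19  12  95] [219.08421053 153.65263158]
side [351 285  21  23 226] [361.51327434 295.77876106]
[252.99563353 122.63338936] [116.39596402 157.4188476 ]
[251.41504104 122.53937115] [115.02266258 159.04925978]
```

View pics/side7z.png

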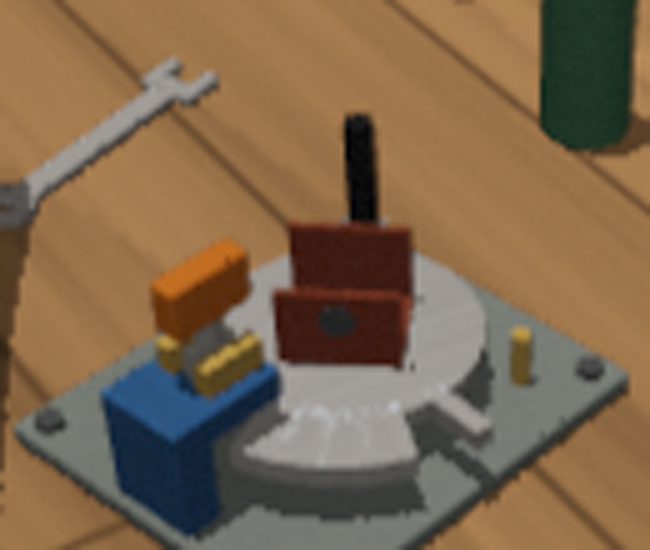

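View pics/top7.png

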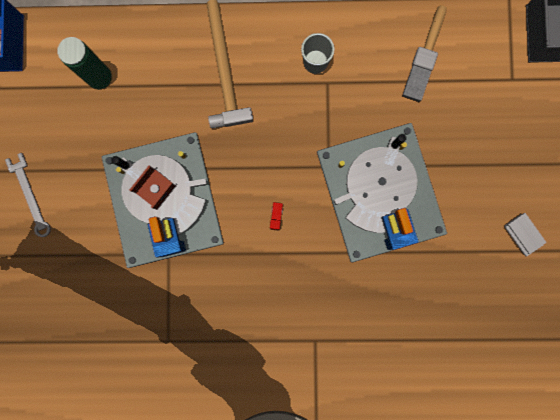

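The knob's blob matches its home picture to about 0.1 px in both views: top (155.0,228.8), side (219.1,153.7). The handle is at the far station, the spare jig hasn't moved, and the arm is clear.

```bash
python3 -c "
from station import bot
print(bot.hand_in())"
```

```text
the job is handed in; nothing more can be done
None
```

The loaded jig is now at its second station with the plunger dropped home, and the job was handed in at about 28.7 s of the 64 s.

- **Plunger out:** I lifted the orange knob about 21 mm and twisted it about 88.5°. It stayed out on its collar when I let go.
- **Table swing:** I swung the table by its handle counter-clockwise to the far stop. A further 12 mm of commanded push moved it no farther.
- **Plunger home:** I twisted the knob back and lowered it, and it went past the 10 mm rim level. When I let go, it matched the starting picture to about 0.1 px in both views, so it is fully home to within what the cameras can show.
- **Empty jig:** its knob is unchanged in both views.
- **Contact:** the arm is well clear, and no force reading taken during the job was above about 9 N.

**Small disagreements:** the arm-based estimate of the final table angle read 1.289 rad, slightly past the 1.274 stop. That fits a 1–2 mm error in where I placed the table axis. One side-camera check of the knob and handle was also about 3–6 mm off the top-camera fix, so I used the top camera.

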